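# Load the reader-card tray and latch its keeper bar

### The job

Refill the card tray on the library desk: swing its keeper bar right out of the way, lay the white block of reader cards flat in the tray between the four blue corner guides, then swing the bar back over the cards until it snaps fully home past the ball catch and stays shut by itself. Leave the other things on the desk where they are.

Things in the scene. Friction and masses are not known exactly. Their poses are not given: they have to be found in the camera images.
- tray: Card tray fixed to the desk: grey plate 100 (its x) x 190 (its y) x 10 mm. Origin at the centre of its underside, z up. The pocket for the cards is in the middle, the hinge post of the keeper bar at the +y end, the ball catch at the -y end.
- tray_pocket (a point): Centre of the pocket floor, 10 mm above the desk; axes as the tray's. Four blue L-shaped corner guides, 12 mm high above the floor, leave 61 mm (x) by 93 mm (y) clear inside; the long sides are open between the guides for 57 mm, room for the fingers.
- tray_hinge (a point): Upright hinge axis of the keeper bar, at tray x = 0, y = +75 mm, 36 mm above the desk; axes as the tray's. The bar is steel, 14 mm wide, its underside 31 mm and top 41 mm above the desk, and its nose ends 164 mm from the hinge. It stays where it is left (light friction), except at the ball catch.
- tray_catch (a point): Top of the catch's sprung brass ball, at tray x = +9, y = -75 mm, 33 mm above the desk, on a dark steel block; beside it at -x the end stop, 40 mm high. The bar's nose must be pushed over the ball, between about 0.12 and 0.065 rad, with about 10 to 14 N at the knob; short of 0.065 it springs back out, past that the ball pushes it shut and holds it.
- keeper (a joint): Angle of the keeper bar. 0 = shut: bar along the tray's -y over the middle of the pocket, 3 mm above the loaded cards, against the end stop. It grows anticlockwise seen from above, so that the open bar points to the tray's +x; end of travel 1.6 rad. It starts partly open, over the pocket, and covers none of it above 1.05 rad. Latched it reads under 0.03.
- keeper_knob (a point): Grip point on the bar's red upright knob, 62 mm above the desk: round, 18 mm in diameter, from 45 to 77 mm above the desk, 125 mm from the hinge axis (at angle a: tray x = 125 sin a, y = 75 - 125 cos a mm). Can be pinched from above, and turns between the fingers as the bar swings; its axes turn with the bar.
- reader_cards: White block of blank reader cards with pale blue print, 56 (its x) x 87 (its y) x 18 mm, one rigid piece of about 75 g, lying on the desk. Origin at the centre of its underside; grasp across x (54 mm). Loaded: long side along the tray's y, either way round.
- sticky_pad: Yellow block of sticky notes, 51 x 77 x 12 mm, origin under its centre; bystander, may change places with the cards.
- stapler: Dark stapler 37 x 150 x 52 mm, origin under its centre; bystander.
- calculator: Dark pocket calculator 112 x 68 x 13 mm, origin under its centre; bystander.
- tape_1: Roll of brown tape, 96 mm across and 48 mm high, origin under its centre; bystander.

How it is judged:
By the outcome, as a careful person would: the job done as asked, in the order asked, and still so for the second after the job is handed in, with the robot touching nothing.
It also fails if it takes over 67 s, if anything falls off the work surface, if the arm or the gripper's body presses on something with over 40 N, if the wrist force passes 120 N, or if a joint passes its speed limit or range.

### The arm

A 6-joint arm with a two-finger parallel gripper is mounted at the origin on a cart in front of the work surface, level with it; the furniture and walls round the work are solid. World frame = base frame: x ahead of the robot, y to its left, z up, the work surface at z = 0. Lengths are in mm, angles in rad, forces in N, time in s.
With the tool pointing down it reaches from about 350 to 775 mm from the base axis. Payload 7.3 kg.
Tool frame: the origin (TCP) lies on the mounting face of the last link; the fingertips stand 178 mm ahead of it and the grasp point (between the pads) lies 159 mm ahead of it; z points along the fingers, y is the line along which they close (so a half turn about z gives the same grasp; the last joint's range is limited). The gripper opens to 92 mm and grips with 3 to 60 N. Pads are 19 mm wide; open, the fingers measure 130 mm over their backs; the gripper's body (75 mm by 190 mm) begins 47 mm behind the grasp point.
Start: joints at [1.197, 0.342, 1.524, -0, 1.275, -0.146], TCP at [118.541, 511.445, 404.741] pointing down, gripper open.
Joint ranges: [-2.53, 2.53], [-0.77, 2.02], [0.04, 2.7], [-1, 4.14], [0.28, 2.66], [-3.11, 3.11]. Speed limits (rad/s): [2.57, 2.57, 3.14, 3.14, 3.14, 3.14].

### API

Orientations are given as [roll, pitch, yaw] about the fixed x, y, z axes, in that order (R = Rz(yaw) Ry(pitch) Rx(roll)).
In Python, from plant import bot gives the robot as it stands.
- The arm moves only by the tool shift_gripper, called after "Call:" as name(argument=value, ...), one argument or row to a line, values as JSON. Schema: {"type":"object","properties":{"ticks":{"type":"array","items":{"type":"object","properties":{"jaw":{"type":"number"},"dx":{"type":"number"},"dy":{"type":"number"},"dz":{"type":"number"},"spin":{"type":"number"}},"additionalProperties":false,"required":["jaw"]},"minItems":1,"maxItems":5},"only":{"type":"string"},"quiet":{"type":"boolean"},"lines":{"type":"string"}},"required":["ticks"],"additionalProperties":false}. ticks is a list of rows, 1 to 5 of them, each an object with the fields jaw (the finger opening in mm), dx, dy, dz (the shift in mm), spin (a turn about the tool's z in rad); a field left out counts as zero (the opening has to be given); each row is the pose to reach, as a shift and turn from the pose commanded when the call began, along the tool's axes at that moment; what a row does not reach only later rows make up. A row lasts 1/8 s, in which the tool goes at most 62.5 mm and 0.188 rad, less where a joint would pass 70% of its speed; a pose out of reach is approached as far as the arm can. The fingers move at their own pace and stop on an object; the grip force is fixed at half the most. Time passes only in rows, so rows that do not move let the fingers close. The tool returns the time, the measured TCP pose, the force, the opening and the grip force at its end. only (a regular expression) keeps the lines of the reply that match it, lines (a string "A,B") keeps lines A to B, and quiet returns only ok. Input that does not fit is refused with a message, and nothing moves.
- bot.get_obs(): the state, without advancing time (a new reading comes with each control period).
- bot.capture(name): name is "side" or "top"; returns a dict with "color" (384x512x3 uint8, red, green, blue), "K" (3x3 intrinsics, pixels), "R" (3x3) and "t" (3): a world point X has camera coordinates R X + t. Camera axes: x right, y down, z forward; pixel columns grow to the right and rows downward; lengths in mm; the calibration is good to about 2 mm. A picture is of the moment at which its call begins. There is no depth.
- bot.close_job(): hands the job in; it is judged then, once.
The state is a dict: "time": time; "joint_positions": joint angles; "dq": joint speeds; "tau": joint torques, N m; "tool_pos": TCP position; "tcp_rot": TCP orientation; "contact_force": force on the tool from outside, world axes, zero at the start; "moment": the same for the moment, N m; "grip_width": finger opening in mm; "finger_force": force on a finger pad.
Only numpy, scipy, OpenCV 4.12 (cv2) and the standard library are available. Lean on these libraries where they do the work, as an engineer would, in place of code of your own. Each camera call takes 0.05 s, during which the arm holds its last target. There are 200 camera calls.

## Working session

There is one attempt and no reset: what is moved stays moved. The work goes in short steps, Python scripts to look and compute and a tool call to move; the robot and the scene stay as the last step left them, time stands still between calls to the robot, and variables do not carry over. Pictures are saved under pics/ and viewed, at most 10 in all, crops included, and the job is handed in when it is done.

```bash
ls; mkdir -p pics; python3 - <<'E'
from plant import bot
import cv2
for n in("top","side"):
    c=bot.capture(n); cv2.imwrite(f"pics/{n}0.png",c["color"][:,:,::-1]); print(n,c["K"].tolist(),c["R"].round(4).tolist(),c["t"].round(1).tolist())
o=bot.get_obs();print(o["tool_pos"],o["tcp_rot"],o["time"])
E
```

```text
pics
plant.py
top [[447.9524305613448, 0.0, 257.05362098013643], [0.0, 447.9524305613448, 188.71336660473736], [0.0, 0.0, 1.0]] [[0.0057, -1.0, -0.0078], [-0.9931, -0.0048, -0.1168], [0.1168, 0.0084, -0.9931]] [65.4, 441.7, 1538.7]
side [[356.51523813601216, 0.0, 257.2009476200001], [0.0, 356.51523813601216, 196.68601347161027], [0.0, 0.0, 1.0]] [[-0.9681, -0.2502, -0.0111], [-0.1261, 0.5251, -0.8416], [0.2164, -0.8134, -0.5399]] [474.8, 85.3, 1437.2]
[118.4978765  511.32670195 404.12994351] [-3.14022957e+00 -1.70592481e-04  2.91377238e+00] 0.1
```

View pics/top0.png

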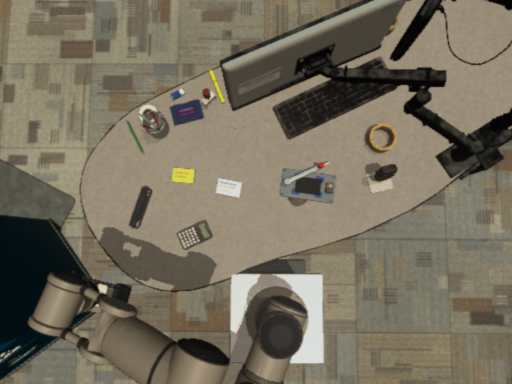

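View pics/side0.png

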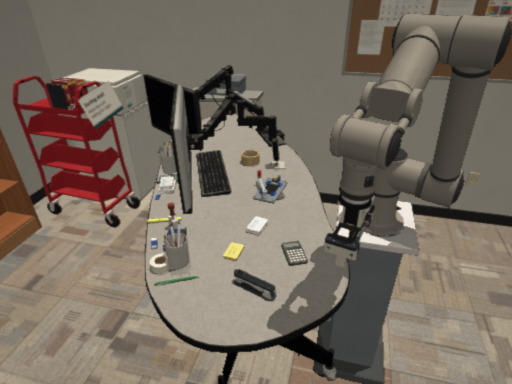

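Top: cards at about (229,187), tray around (308,185), red knob about (321,165), sticky pad (184,175). I'll zoom in on tray and cards.

```bash
cat > h.py <<'E'
import numpy as np,cv2
from plant import bot
def ray(c,u,v):
    d=c["R"].T@np.linalg.inv(c["K"])@np.array([u,v,1.]); return -c["R"].T@c["t"],d
def plane(c,uv,z):
    o,d=ray(c,*uv); return (o+d*(z-o[2])/d[2])
def proj(c,X):
    p=c["K"]@(c["R"]@np.asarray(X,float)+c["t"]); return p[:2]/p[2]
def tri(c1,p1,c2,p2):
    o1,d1=ray(c1,*p1);o2,d2=ray(c2,*p2);d1/=np.linalg.norm(d1);d2/=np.linalg.norm(d2)
    s=np.linalg.lstsq(np.c_[d1,-d2],o2-o1,rcond=None)[0]
    a,b=o1+s[0]*d1,o2+s[1]*d2; return (a+b)/2,np.linalg.norm(a-b)
def mask(c,lo,hi,box):
    m=cv2.inRange(cv2.cvtColor(c["color"],cv2.COLOR_RGB2HSV),lo,hi); k=np.zeros_like(m);x0,y0,x1,y1=box;k[y0:y1,x0:x1]=m[y0:y1,x0:x1];return k
def blobs(m,amin=4):
    n,_,s,ce=cv2.connectedComponentsWithStats(m,connectivity=8)
    return [(ce[i].round(2),s[i,4]) for i in range(1,n) if s[i,4]>=amin]
E
python3 - <<'E'
from h import *
T=bot.capture("top");S=bot.capture("side")
a=cv2.resize(T["color"][155:215,205:345],None,fx=5.5,fy=5.5,interpolation=cv2.INTER_NEAREST)[:,:,::-1]
b=cv2.resize(S["color"][160:240,240:300],None,fx=3.4,fy=3.4,interpolation=cv2.INTER_NEAREST)[:,:,::-1]
out=np.zeros((600,800,3),np.uint8);out[:a.shape[0],:a.shape[1]]=a;out[330:600,:b.shape[1]]=b[:270]
cv2.imwrite("pics/z1.png",out)
for n,c,bx in(("T",T,(205,155,345,215)),("S",S,(235,160,300,245))):
    print(n,"white",blobs(mask(c,(0,0,195),(179,40,255),bx)),"blue",blobs(mask(c,(98,80,60),(125,255,255),bx),2),"red",blobs(cv2.bitwise_or(mask(c,(0,150,80),(8,255,255),bx),mask(c,(172,150,80),(179,255,255),bx)),2))
E
```

```text
T white [(array([228.51, 187.62]), np.int32(320))] blue [(array([295.67, 173.67]), np.int32(3)), (array([320.95, 178.26]), np.int32(19)), (array([294.35, 191.26]), np.int32(23)), (array([318.95, 194.95]), np.int32(19))] red [(array([320.3, 164.9]), np.int32(20))]
S white [(array([281.28, 164.  ]), np.int32(29)), (array([256.69, 223.25]), np.int32(197))] blue [(array([267.93, 181.43]), np.int32(14)), (array([279.4 , 183.73]), np.int32(15)), (array([260.25, 190.62]), np.int32(8)), (array([272.84, 192.95]), np.int32(19))] red [(array([258.58, 173.  ]), np.int32(12))]
```

View pics/z1.png

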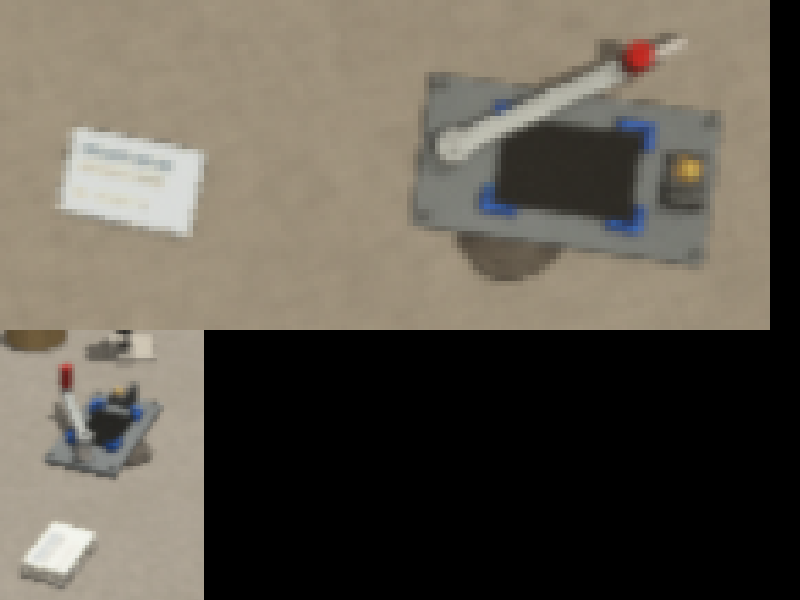

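Crop: hinge about (287.7,181.4), catch ball about (330.5,185.5), bar open towards image-up (world +x), tray +y = image-left (world +y); plate corners clear. Now the measured poses.

```bash
python3 - <<'E'
from h import *
T=bot.capture("top");S=bot.capture("side")
def rect(c,m,z,name):
    n,l,s,_=cv2.connectedComponentsWithStats(m); i=1+np.argmax(s[1:,4]); p=np.argwhere(l==i)[:,::-1]
    # pixel corners, then onto plane
    q=np.array([plane(c,(u+a,v+b),z)[:2] for u,v in p for a,b in((-.5,0),(.5,0),(0,-.5),(0,.5))],np.float32)
    r=cv2.minAreaRect(q); bx=cv2.boxPoints(r); e=bx[1]-bx[0],bx[2]-bx[1]; e=max(e,key=np.linalg.norm)
    a=np.arctan2(e[1],e[0])%np.pi
    print(name,"n",len(p),"ctr",np.round(r[0],1),"size",np.round(r[1],1),"long-axis ang",round(a,4),"centroid",plane(c,p.mean(0),z)[:2].round(1)); return r
h,bx=T["color"].astype(int),(205,155,345,215)
rect(T,mask(T,(0,0,165),(179,60,255),(205,170,250,205)),18,"cards T")
rect(S,mask(S,(0,0,165),(179,60,255),(235,210,275,245)),18,"cards S(top+?)")
R,G,B=h[...,0],h[...,1],h[...,2]
m=((B-R>-6)).astype(np.uint8)*255; k=np.zeros_like(m);k[166:206,276:340]=m[166:206,276:340]
cv2.imwrite("pics/m.png",k)
rect(T,k,10,"plate T")
hb=mask(T,(0,0,165),(179,40,255),(280,155,345,190)); print("bar",blobs(hb))
knT,knS=(320.3,164.9),(258.58,173.0)
print("knob tri",tri(T,knT,S,knS),"top@77",plane(T,knT,77),"@70",plane(T,knT,70))
for nm,p,z in(("hinge",(287.2,180.9),41),("ball",(330.2,185.3),33)): print(nm,plane(T,p,z).round(1))
br=mask(T,(15,110,120),(32,255,255),(320,178,340,192)); print("brass",[(b,plane(T,b[0],33).round(1)) for b in blobs(br,1)])
bb=blobs(mask(T,(98,80,60),(125,255,255),bx),2)
for b in bb: print("blue",plane(T,b[0],20).round(1))
P=np.array([[430,73],[720,110],[702,265],[413,228]])/5.5-.5+[205,155]
for p in P: print("corner",plane(T,p,10).round(1))
E
```

```text
cards T n 404 ctr [447.1 169.2] size [94.4 58.9] long-axis ang 1.3778 centroid [446.8 168.9]
cards S(top+?) n 1278 ctr [454.6 189.2] size [164.  220.3] long-axis ang 1.8077 centroid [450.9 192.6]
plate T n 383 ctr [ 455.6 -109.2] size [178.9  96.2] long-axis ang 1.4556 centroid [ 441.  -120.4]
bar [(array([326.5, 163. ]), np.int32(8)), (array([299.04, 175.61]), np.int32(106))]
knob tri (array([ 521.33707536, -149.42048689,   59.3156279 ]), np.float64(0.8507060395756528)) top@77 [ 517.86196752 -147.11211994   77.        ] @70 [ 519.06922305 -148.05133401   70.        ]
hinge [467.4 -36.8  41. ]
ball [ 453.7 -186.6   33. ]
brass [((array([329.56, 185.25]), np.int32(16)), array([ 453.9, -184.4,   33. ]))]
blue [496.  -67.9  20. ]
blue [ 480.1 -156.5   20. ]
blue [433.2 -63.2  20. ]
blue [ 421.2 -148.9   20. ]
corner [518.5 -22.7  10. ]
corner [ 495.2 -209.1   10. ]
corner [ 395.1 -196.2   10. ]
corner [418.  -11.7  10. ]
```

```bash
cat >> h.py <<'E'
def go(*wps):
    """print tool-frame shifts from the present pose to (x,y,z[,yaw]) of the TCP"""
    from scipy.spatial.transform import Rotation as Ro
    o=bot.get_obs(); Rm=Ro.from_euler("xyz",o["tcp_rot"]).as_matrix(); y0=o["tcp_rot"][2]
    print("t",round(o["time"],2),"at",o["tool_pos"].round(1),"yaw",round(y0,3),"q",np.round(o["joint_positions"],2))
    for w in wps:
        s=Rm.T@(np.array(w[:3])-o["tool_pos"]); print(w,"->",s.round(1),"|",round(np.linalg.norm(s)),"turn",round((y0-w[3]+np.pi)%(2*np.pi)-np.pi,3) if len(w)>3 else 0)
def tray(x,y):
    a=-.123; return np.array([457+np.cos(a)*x-np.sin(a)*y,-109.8+np.sin(a)*x+np.cos(a)*y])
E
python3 -c "
from h import *
go((400,300,360,2.47),(521,-149,290,2.47))
for a in(.573,.8,1.05,1.3,1.47): print(a,tray(125*np.sin(a),75-125*np.cos(a)).round(1))"
```

Call:
shift_gripper(
  ticks=[
    {"jaw":92, "dx":-64, "dy":-28, "dz":9, "spin":0.1},
    {"jaw":92, "dx":-129, "dy":-57, "dz":18, "spin":0.2},
    {"jaw":92, "dx":-193, "dy":-85, "dz":27, "spin":0.3},
    {"jaw":92, "dx":-258, "dy":-114, "dz":36, "spin":0.444},
    {"jaw":92, "dx":-322, "dy":-142, "dz":45, "spin":0.444},
  ],
)

```text
time: 0.92
tool_pos: [368.0, 324.1, 365.1]
tcp_rot: [3.141, 0.0, 2.468]
contact_force: [1.0, 1.2, -0.6]
grip_width: 91.9
finger_force: 0.0
```

```bash
python3 -c "
from h import *
go((400,300,360,2.47),(521,-148.5,300,2.47))"
```

```text
t 0.93 at [368.  324.1 365.1] yaw 2.468 q [ 0.57  0.32  1.68  0.    1.15 -0.33]
(400, 300, 360, 2.47) -> [-40.1   1.1   5.1] | 40 turn -0.002
(521, -148.5, 300, 2.47) -> [-414.3 -274.1   64.9] | 501 turn -0.002
```

Call:
shift_gripper(
  ticks=[
    {"jaw":92},
    {"jaw":92},
  ],
)

```text
time: 1.18
tool_pos: [366.4, 325.6, 365.1]
tcp_rot: [-3.141, -0.001, 2.469]
contact_force: [0.0, 0.4, -0.1]
grip_width: 92.1
finger_force: 0.0
```

```bash
python3 -c "
from h import *
go((400,300,360,2.47),(521,-148.5,300,2.47))"
```

```text
t 1.18 at [366.4 325.6 365.1] yaw 2.469 q [ 0.57  0.32  1.68  0.    1.15 -0.33]
(400, 300, 360, 2.47) -> [-42.2   1.    5. ] | 43 turn -0.001
(521, -148.5, 300, 2.47) -> [-416.4 -274.4   64.9] | 503 turn -0.001
```

Call:
shift_gripper(
  ticks=[
    {"jaw":92, "dx":-60, "dy":-25, "dz":10},
    {"jaw":92, "dx":-120, "dy":-60, "dz":20},
    {"jaw":92, "dx":-180, "dy":-100, "dz":30},
    {"jaw":92, "dx":-240, "dy":-145, "dz":40},
    {"jaw":92, "dx":-300, "dy":-190, "dz":50},
  ],
)

```text
time: 1.8
tool_pos: [471.0, 35.6, 321.6]
tcp_rot: [3.141, 0.001, 2.473]
contact_force: [0.7, 0.6, 0.9]
grip_width: 92.3
finger_force: 0.0
```

Call:
shift_gripper(
  ticks=[
    {"jaw":92, "dx":-60, "dy":-50, "dz":8},
    {"jaw":92, "dx":-100, "dy":-80, "dz":12},
    {"jaw":92, "dx":-116, "dy":-84, "dz":15},
    {"jaw":92, "dx":-116, "dy":-84, "dz":15},
  ],
)

```text
time: 2.3
tool_pos: [510.0, -101.5, 306.2]
tcp_rot: [3.141, -0.001, 2.47]
contact_force: [-0.5, 0.4, -0.8]
grip_width: 91.9
finger_force: 0.0
```

```bash
python3 -c "
from h import *
go((521,-148.5,300,2.47),(521,-148.5,224,2.47))"
```

```text
t 2.3 at [ 510.  -101.5  306.2] yaw 2.47 q [-0.34  0.43  1.68  0.    1.03 -1.24]
(521, -148.5, 300, 2.47) -> [-37.9 -29.9   6.1] | 49 turn 0.0
(521, -148.5, 224, 2.47) -> [-37.9 -29.9  82.1] | 95 turn 0.0
```

Call:
shift_gripper(
  ticks=[
    {"jaw":60, "dx":-38, "dy":-30, "dz":10},
    {"jaw":60, "dx":-38, "dy":-30, "dz":50},
    {"jaw":60, "dx":-38, "dy":-30, "dz":80},
    {"jaw":60, "dx":-38, "dy":-30, "dz":82},
  ],
)

```text
time: 2.8
tool_pos: [520.0, -146.7, 223.0]
tcp_rot: [-3.141, -0.005, 2.473]
contact_force: [-0.1, 0.3, -0.0]
grip_width: 61.2
finger_force: 0.0
```

Call:
shift_gripper(
  ticks=[
    {"jaw":0},
    {"jaw":0},
    {"jaw":0},
    {"jaw":0},
    {"jaw":0},
  ],
)

```text
time: 3.42
tool_pos: [520.6, -149.6, 224.6]
tcp_rot: [3.141, 0.0, 2.47]
contact_force: [-0.4, 0.7, 2.4]
grip_width: 17.7
finger_force: 30.0
```

```bash
python3 -c "
from h import *
go((521,-148.5,224,2.47),*[(*tray(125*np.sin(a),75-125*np.cos(a)).round(1),224,2.47) for a in(.8,1.05,1.3,1.47)])"
```

```text
t 3.42 at [ 520.6 -149.6  224.6] yaw 2.47 q [-0.42  0.58  1.7   0.    0.86 -1.32]
(521, -148.5, 224, 2.47) -> [0.4 1.1 0.6] | 1 turn -0.0
(np.float64(544.5), np.float64(-132.8), 224, 2.47) -> [-8.2 28.   0.6] | 29 turn -0.0
(np.float64(566.2), np.float64(-110.4), 224, 2.47) -> [-11.3  59.    0.6] | 60 turn -0.0
(np.float64(581.6), np.float64(-83.3), 224, 2.47) -> [-6.5 89.8  0.6] | 90 turn -0.0
(np.float64(588.1), np.float64(-63.1), 224, 2.47) -> [  1.  109.7   0.6] | 110 turn -0.0
```

Pinched (17.7 mm). Swing open.

Call:
shift_gripper(
  ticks=[
    {"jaw":0, "dx":-5, "dy":14},
    {"jaw":0, "dx":-8, "dy":28},
    {"jaw":0, "dx":-10, "dy":43},
    {"jaw":0, "dx":-11, "dy":59},
    {"jaw":0, "dx":-10, "dy":74},
  ],
)

```text
time: 4.05
tool_pos: [575.1, -97.4, 224.6]
tcp_rot: [-3.141, 0.001, 2.47]
contact_force: [1.1, -4.4, 4.6]
grip_width: 17.3
finger_force: 30.0
```

Call:
shift_gripper(
  ticks=[
    {"jaw":0, "dx":4, "dy":16},
    {"jaw":0, "dx":7, "dy":26},
    {"jaw":0, "dx":11, "dy":35},
    {"jaw":0, "dx":11, "dy":35},
  ],
)

```text
time: 4.55
tool_pos: [587.9, -62.5, 224.7]
tcp_rot: [3.141, 0.001, 2.471]
contact_force: [0.0, -2.6, 5.5]
grip_width: 17.0
finger_force: 30.0
```

```bash
python3 -c "
from h import *
o=bot.get_obs();print(o['contact_force']);go((588,-63,224,2.47))"
```

```text
[ 2.60457172e-03 -2.55978380e+00  5.46609170e+00]
t 4.55 at [587.9 -62.5 224.7] yaw 2.471 q [-0.24  0.65  1.55  0.    0.94 -1.14]
(588, -63, 224, 2.47) -> [-0.4 -0.3  0.7] | 1 turn 0.001
```

Call:
shift_gripper(
  ticks=[
    {"jaw":45},
    {"jaw":45},
    {"jaw":45, "dz":-50},
    {"jaw":45, "dz":-95},
  ],
)

```text
time: 5.05
tool_pos: [587.5, -63.4, 319.8]
tcp_rot: [-3.141, -0.002, 2.469]
contact_force: [-0.3, -0.8, -0.3]
grip_width: 44.7
finger_force: 0.0
```

```bash
python3 -c "
from h import *
T=bot.capture('top')
go((447,169,260,1.378))
bx=(300,140,345,215)
b=blobs(cv2.bitwise_or(mask(T,(0,150,60),(8,255,255),bx),mask(T,(172,150,60),(179,255,255),bx)),2);print(b)"
```

```text
t 5.1 at [588.7 -63.6 326.6] yaw 2.469 q [-0.24  0.53  1.45  0.    1.15 -1.14]
(447, 169, 260, 1.378) -> [256.2  93.4  65.1] | 280 turn 1.091
[]
```

Call:
shift_gripper(
  ticks=[
    {"jaw":92, "dx":50, "dy":18, "spin":0.18},
    {"jaw":92, "dx":105, "dy":38, "dz":10, "spin":0.36},
    {"jaw":92, "dx":160, "dy":58, "dz":25, "spin":0.54},
    {"jaw":92, "dx":210, "dy":76, "dz":45, "spin":0.72},
    {"jaw":92, "dx":256, "dy":93, "dz":65, "spin":0.9},
  ],
)

```text
time: 5.72
tool_pos: [443.8, 169.8, 253.8]
tcp_rot: [-3.141, -0.001, 1.564]
contact_force: [0.7, -0.8, -0.9]
grip_width: 89.2
finger_force: 0.0
```

Call:
shift_gripper(
  ticks=[
    {"jaw":92, "spin":0.18},
    {"jaw":92, "spin":0.18},
  ],
)

```text
time: 5.98
tool_pos: [444.9, 168.9, 254.1]
tcp_rot: [-3.141, -0.0, 1.393]
contact_force: [-0.6, 0.2, 0.1]
grip_width: 92.0
finger_force: 0.0
```

```bash
python3 -c "
from h import *
T=bot.capture('top')
go((447,169,250,1.378),(447,169,180,1.378))
bx=(280,140,345,215)
b=blobs(cv2.bitwise_or(mask(T,(0,150,60),(8,255,255),bx),mask(T,(172,150,60),(179,255,255),bx)),2);print(b,[plane(T,x[0],70) for x in b])"
```

```text
t 6.03 at [445.3 168.5 254.3] yaw 1.394 q [0.2  0.44 1.85 0.   0.85 0.38]
(447, 169, 250, 1.378) -> [0.8 1.6 4.3] | 5 turn 0.016
(447, 169, 180, 1.378) -> [ 0.8  1.6 74.3] | 74 turn 0.016
[(array([295.62, 145.  ]), np.int32(21))] [array([587.89958338, -64.19125659,  70.        ])]
```

Call:
shift_gripper(
  ticks=[
    {"jaw":92, "dx":1, "dy":2, "dz":30, "spin":0.016},
    {"jaw":92, "dx":1, "dy":2, "dz":60, "spin":0.016},
    {"jaw":92, "dx":1, "dy":2, "dz":73, "spin":0.016},
    {"jaw":92, "dx":1, "dy":2, "dz":73, "spin":0.016},
  ],
)

```text
time: 6.52
tool_pos: [447.6, 168.6, 181.1]
tcp_rot: [-3.14, 0.0, 1.375]
contact_force: [-0.3, 0.5, -0.2]
grip_width: 91.7
finger_force: 0.0
```

Call:
shift_gripper(
  ticks=[
    {"jaw":30},
    {"jaw":30},
    {"jaw":30},
    {"jaw":30},
    {"jaw":30},
  ],
)

```text
time: 7.15
tool_pos: [447.5, 169.0, 181.7]
tcp_rot: [3.141, -0.0, 1.375]
contact_force: [-0.5, -0.1, 2.1]
grip_width: 53.7
finger_force: 30.0
```

Call:
shift_gripper(
  ticks=[
    {"jaw":30, "dz":-30},
    {"jaw":30, "dz":-80},
    {"jaw":30, "dz":-80},
  ],
)

```text
time: 7.52
tool_pos: [448.4, 169.3, 264.5]
tcp_rot: [3.135, -0.003, 1.375]
contact_force: [1.0, 0.2, -0.9]
grip_width: 53.9
finger_force: 30.0
```

```bash
python3 -c "
from h import *
go((*tray(0,0),259,1.448))"
```

```text
t 7.53 at [448.4 169.3 264.5] yaw 1.375 q [0.2  0.43 1.84 0.   0.87 0.4 ]
(np.float64(457.0), np.float64(-109.8), 259, 1.448) -> [-272.1   62.7    5.1] | 279 turn -0.073
```

```bash
python3 - <<'E'
from h import *
T=bot.capture("top");S=bot.capture("side")
cv2.imwrite("pics/z2.png",np.vstack([cv2.resize(T["color"][135:210,265:345],(480,450),interpolation=cv2.INTER_NEAREST)])[:,:,::-1])
from itertools import combinations
for n,c,bx in(("T",T,(275,160,345,210)),("S",S,(235,165,300,210))):
    b=blobs(mask(c,(100,110,60),(125,255,255),bx),2); print(n,b)
    P=np.array([plane(c,x[0],18)[:2] for x in b]); print(P.round(1).tolist(),P.mean(0).round(1))
m=(lambda i:((i[...,2]-i[...,0]>-6)).astype(np.uint8)*255)(T["color"].astype(int)); k=np.zeros_like(m);k[166:206,276:340]=m[166:206,276:340]
k=cv2.morphologyEx(k,cv2.MORPH_CLOSE,np.ones((5,5)))
p=np.argwhere(k>0)[:,::-1]
q=np.array([plane(T,x,10)[:2] for x in p],np.float32); print("plate",cv2.minAreaRect(q),q.mean(0))
d=mask(T,(0,0,0),(179,255,70),(285,170,323,200)); pd=np.argwhere(d>0)[:,::-1]
q=np.array([plane(T,x,10)[:2] for x in pd],np.float32); print("pocket",cv2.minAreaRect(q),q.mean(0),len(q))
E
```

```text
T [(array([296.88, 175.  ]), np.int32(16)), (array([321.25, 178.44]), np.int32(16)), (array([294.24, 191.47]), np.int32(17)), (array([318.76, 195.  ]), np.int32(17))]
[[491.6, -72.2], [479.8, -157.8], [433.2, -62.7], [421.2, -148.5]] [ 456.5 -110.3]
S [(array([279.11, 183.44]), np.int32(9))]
[[424.3, -147.6]] [ 424.3 -147.6]
plate ((455.17529296875, -108.85447692871094), (178.08963012695312, 91.03874969482422), 82.8961181640625) [ 449.7188  -107.96078]
pocket ((457.0007019042969, -111.61127471923828), (89.20455169677734, 57.423004150390625), 83.05048370361328) [ 456.79984 -110.97248] 395
```

View pics/z2.png

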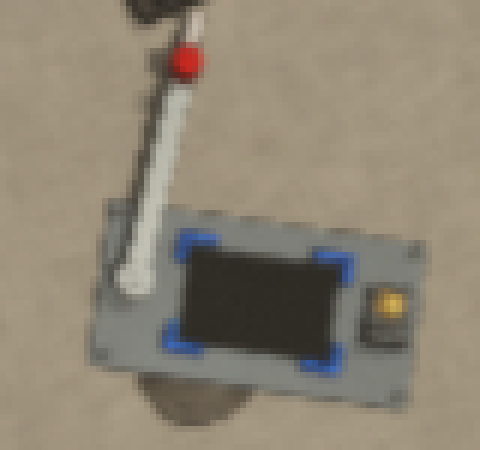

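Bar is well clear (knob at crop (187,62)), four guides symmetric round (456.7,-110.5). Carry the cards over.

Call:
shift_gripper(
  ticks=[
    {"jaw":30, "dx":-50, "dy":12},
    {"jaw":30, "dx":-105, "dy":25, "dz":2, "spin":-0.03},
    {"jaw":30, "dx":-165, "dy":38, "dz":4, "spin":-0.07},
    {"jaw":30, "dx":-220, "dy":50, "dz":5, "spin":-0.07},
    {"jaw":30, "dx":-272, "dy":63, "dz":5, "spin":-0.07},
  ],
)

```text
time: 8.25
tool_pos: [455.5, -111.8, 254.9]
tcp_rot: [-3.138, -0.001, 1.444]
contact_force: [1.3, 0.9, -0.8]
grip_width: 53.8
finger_force: 30.0
```

Call:
shift_gripper(
  ticks=[
    {"jaw":30},
    {"jaw":30},
  ],
)

```text
time: 8.5
tool_pos: [455.6, -109.7, 255.2]
tcp_rot: [-3.139, -0.001, 1.444]
contact_force: [-0.3, 0.8, -0.8]
grip_width: 53.9
finger_force: 30.0
```

```bash
python3 -c "
from h import *
go((456.8,-110.6,245,1.441))"
```

```text
t 8.5 at [ 455.6 -109.7  255.2] yaw 1.444 q [-0.4   0.43  1.87  0.    0.84 -0.27]
(456.8, -110.6, 245, 1.441) -> [-0.8  1.3 10.2] | 10 turn 0.003
```

Call:
shift_gripper(
  ticks=[
    {"jaw":30, "dx":-0.8, "dy":1.3, "dz":20},
    {"jaw":30, "dx":-0.8, "dy":1.3, "dz":43},
    {"jaw":30, "dx":-0.8, "dy":1.3, "dz":43},
    {"jaw":30, "dx":-0.8, "dy":1.3, "dz":43},
  ],
)

```text
time: 9.0
tool_pos: [457.6, -110.2, 213.8]
tcp_rot: [-3.142, -0.0, 1.446]
contact_force: [-0.2, 0.6, -1.0]
grip_width: 53.5
finger_force: 30.0
```

```bash
python3 - <<'E'
from h import *
go((456.8,-110.6,192,1.441))
S=bot.capture("side");T=bot.capture("top")
a=cv2.resize(S["color"][150:210,235:305],None,fx=7,fy=7,interpolation=cv2.INTER_CUBIC)
b=cv2.resize(T["color"][160:210,280:325],None,fx=6,fy=6,interpolation=cv2.INTER_CUBIC)
o=np.zeros((420,790,3),np.uint8);o[:,:490]=a;o[:300,500:770]=b
cv2.imwrite("pics/z3.png",o[:,:,::-1])
m=mask(S,(0,0,150),(179,60,255),(235,150,305,210)); print(blobs(m))
E
```

```text
t 9.0 at [ 457.6 -110.2  213.8] yaw 1.446 q [-0.4   0.5   1.9   0.    0.74 -0.27]
(456.8, -110.6, 192, 1.441) -> [-0.5 -0.7 21.8] | 22 turn 0.005
[(array([245.47, 172.23]), np.int32(490)), (array([261.41, 153.73]), np.int32(37)), (array([295.04, 177.67]), np.int32(814)), (array([270.73, 176.02]), np.int32(55)), (array([238.29, 188.91]), np.int32(35)), (array([240.43, 204.47]), np.int32(130)), (array([291.61, 205.39]), np.int32(46))]
```

View pics/z3.png

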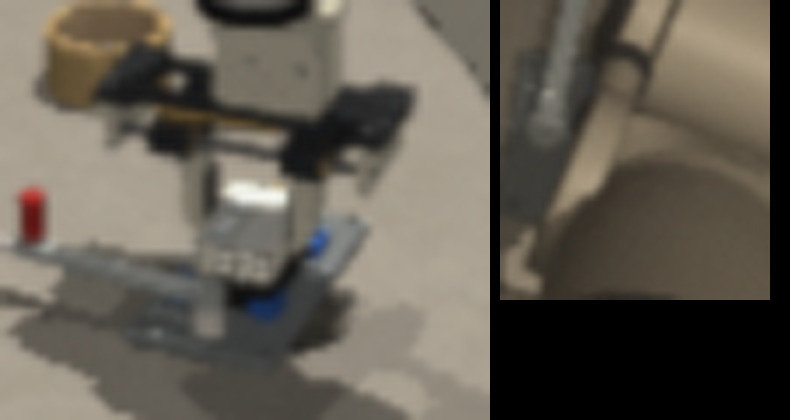

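The side crop shows the cards held level over the pocket, a near guide visible at crop (265,303). Lower while watching the force.

Call:
shift_gripper(
  ticks=[
    {"jaw":30, "dx":-0.3, "dy":-0.5, "dz":8, "spin":0.005},
    {"jaw":30, "dx":-0.3, "dy":-0.5, "dz":14, "spin":0.005},
    {"jaw":30, "dx":-0.3, "dy":-0.5, "dz":18, "spin":0.005},
    {"jaw":30, "dx":-0.3, "dy":-0.5, "dz":20, "spin":0.005},
  ],
)

```text
time: 9.6
tool_pos: [456.8, -111.3, 193.1]
tcp_rot: [-3.141, -0.0, 1.439]
contact_force: [0.0, -0.3, -0.4]
grip_width: 54.0
finger_force: 30.0
```

Call:
shift_gripper(
  ticks=[
    {"jaw":30, "dz":1.5},
    {"jaw":30, "dz":1.5},
  ],
)

```text
time: 9.85
tool_pos: [456.9, -111.3, 192.0]
tcp_rot: [3.142, -0.0, 1.44]
contact_force: [0.3, 0.5, -0.9]
grip_width: 54.1
finger_force: 30.0
```

Call:
shift_gripper(
  ticks=[
    {"jaw":30, "dz":0.7},
    {"jaw":30, "dz":0.7},
  ],
)

```text
time: 10.1
tool_pos: [456.9, -111.3, 191.7]
tcp_rot: [3.141, 0.0, 1.44]
contact_force: [-0.6, 0.2, 5.3]
grip_width: 53.5
finger_force: 30.0
```

Call:
shift_gripper(
  ticks=[
    {"jaw":30, "dz":0.7},
    {"jaw":30, "dz":0.7},
  ],
)

```text
time: 10.35
tool_pos: [456.9, -111.2, 191.7]
tcp_rot: [3.141, 0.0, 1.44]
contact_force: [-4.1, 0.9, 13.9]
grip_width: 53.8
finger_force: 30.0
```

Seated at exactly 10 mm above pick height. Release and rise.

Call:
shift_gripper(
  ticks=[
    {"jaw":80, "dz":-1},
    {"jaw":80, "dz":-1},
    {"jaw":80, "dz":-1},
    {"jaw":80, "dz":-40},
    {"jaw":80, "dz":-100},
  ],
)

```text
time: 10.98
tool_pos: [456.4, -111.1, 290.2]
tcp_rot: [-3.137, -0.001, 1.439]
contact_force: [0.4, -1.3, -0.4]
grip_width: 79.9
finger_force: 0.0
```

Call:
shift_gripper(
  ticks=[
    {"jaw":60, "dx":20, "dz":-60},
    {"jaw":60, "dx":120, "dy":30, "dz":-60},
    {"jaw":60, "dx":120, "dy":30, "dz":-60},
  ],
)

```text
time: 11.35
tool_pos: [502.8, 5.5, 351.5]
tcp_rot: [3.139, -0.0, 1.44]
contact_force: [0.6, -0.7, -0.1]
grip_width: 60.7
finger_force: 0.0
```

```bash
python3 - <<'E'
from h import *
go((588,-63,320,2.47))
S=bot.capture("side");T=bot.capture("top")
a=cv2.resize(S["color"][150:210,235:305],None,fx=6,fy=6,interpolation=cv2.INTER_CUBIC)
b=cv2.resize(T["color"][135:210,275:340],None,fx=5.5,fy=5.5,interpolation=cv2.INTER_CUBIC)
o=np.zeros((420,790,3),np.uint8);o[:360,:420]=a;o[:b.shape[0],425:425+b.shape[1]]=b
cv2.imwrite("pics/z4.png",o[:,:,::-1])
E
```

```text
t 11.35 at [502.8   5.5 351.5] yaw 1.44 q [-0.14  0.35  1.67  0.    1.12 -0.01]
(588, -63, 320, 2.47) -> [-56.7  93.4  31.7] | 114 turn -1.03
```

View pics/z4.png

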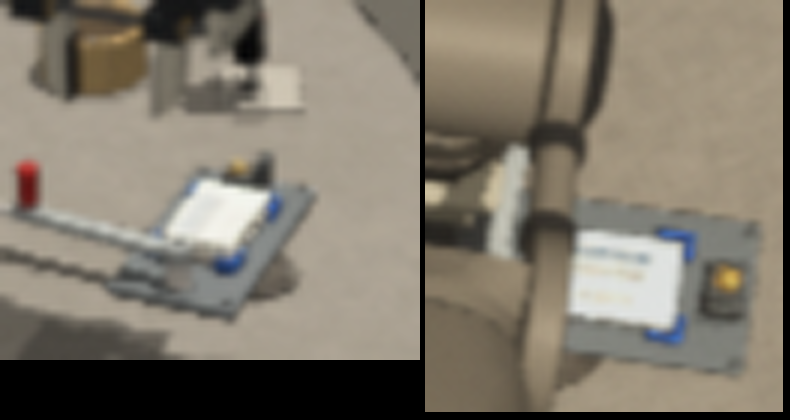

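Cards lie flat inside the guides (both views), bar still open. Back to the knob with yaw 1.85.

```bash
python3 -c "
from h import *
go((588,-63.3,300,1.85))"
```

```text
t 11.45 at [503.1   6.7 350.6] yaw 1.443 q [-0.14  0.35  1.67  0.    1.12 -0.01]
(588, -63.3, 300, 1.85) -> [-58.7  93.   50.6] | 121 turn -0.407
```

Call:
shift_gripper(
  ticks=[
    {"jaw":60, "dx":-20, "dy":30, "dz":10, "spin":-0.15},
    {"jaw":60, "dx":-40, "dy":60, "dz":20, "spin":-0.3},
    {"jaw":60, "dx":-57, "dy":93, "dz":40, "spin":-0.41},
    {"jaw":60, "dx":-57, "dy":93, "dz":50, "spin":-0.41},
    {"jaw":60, "dx":-57, "dy":93, "dz":50, "spin":-0.41},
  ],
)

```text
time: 12.08
tool_pos: [586.1, -65.1, 299.2]
tcp_rot: [-3.138, -0.002, 1.848]
contact_force: [-0.6, 0.4, 0.6]
grip_width: 60.2
finger_force: 0.0
```

```bash
python3 -c "
from h import *
go((588,-63.3,224.6,1.85))"
```

```text
t 12.07 at [586.1 -65.1 299.2] yaw 1.848 q [-0.24  0.56  1.48  0.    1.11 -0.52]
(588, -63.3, 224.6, 1.85) -> [ 1.1  2.5 74.6] | 75 turn -0.002
```

Call:
shift_gripper(
  ticks=[
    {"jaw":60, "dx":1, "dy":1.5, "dz":40},
    {"jaw":60, "dx":1, "dy":1.5, "dz":74},
    {"jaw":60, "dx":1, "dy":1.5, "dz":74},
  ],
)

```text
time: 12.45
tool_pos: [586.9, -62.8, 225.2]
tcp_rot: [-3.137, -0.003, 1.85]
contact_force: [0.3, 0.6, 0.1]
grip_width: 60.0
finger_force: 0.0
```

Call:
shift_gripper(
  ticks=[
    {"jaw":0},
    {"jaw":0},
    {"jaw":0},
    {"jaw":0},
    {"jaw":0},
  ],
)

```text
time: 13.08
tool_pos: [589.0, -63.7, 227.0]
tcp_rot: [3.139, 0.002, 1.849]
contact_force: [5.3, -0.8, -0.7]
grip_width: 17.4
finger_force: 30.0
```

```bash
python3 -c "
from h import *
go(*[(*tray(125*np.sin(a),75-125*np.cos(a)).round(1),224.6) for a in(1.47,1.3,1.1,.9,.7,.5,.3,.2,.1,0,-.02)])"
```

```text
t 13.07 at [589.  -63.7 227. ] yaw 1.849 q [-0.24  0.65  1.54  0.    0.94 -0.52]
(np.float64(588.1), np.float64(-63.1), 224.6) -> [ 0.8 -0.7  2.4] | 3 turn 0
(np.float64(581.6), np.float64(-83.3), 224.6) -> [-16.8 -12.5   2.4] | 21 turn 0
(np.float64(569.8), np.float64(-105.3), 224.6) -> [-34.7 -29.9   2.4] | 46 turn 0
(np.float64(553.8), np.float64(-124.5), 224.6) -> [-48.8 -50.6   2.4] | 70 turn 0
(np.float64(534.4), np.float64(-140.1), 224.6) -> [-58.4 -73.5   2.3] | 94 turn 0
(np.float64(512.2), np.float64(-151.6), 224.6) -> [-63.4 -98.    2.2] | 117 turn 0
(np.float64(488.2), np.float64(-158.4), 224.6) -> [ -63.3 -123.     2.2] | 138 turn 0
(np.float64(475.8), np.float64(-160.0), 224.6) -> [ -61.5 -135.3    2.1] | 149 turn 0
(np.float64(463.3), np.float64(-160.3), 224.6) -> [ -58.3 -147.4    2.1] | 159 turn 0
(np.float64(450.9), np.float64(-159.4), 224.6) -> [ -54.  -159.1    2. ] | 168 turn 0
(np.float64(448.4), np.float64(-159.1), 224.6) -> [ -53.1 -161.4    2. ] | 170 turn 0
```

Call:
shift_gripper(
  ticks=[
    {"jaw":0, "dx":-17, "dy":-12},
    {"jaw":0, "dx":-35, "dy":-29},
    {"jaw":0, "dx":-49, "dy":-50},
    {"jaw":0, "dx":-58, "dy":-73},
    {"jaw":0, "dx":-63, "dy":-98},
  ],
)

```text
time: 13.7
tool_pos: [512.2, -153.0, 227.0]
tcp_rot: [3.137, 0.004, 1.848]
contact_force: [5.3, -1.3, -4.4]
grip_width: 17.5
finger_force: 30.0
```

```bash
python3 -c "
from h import *
go(*[(*tray(125*np.sin(a),75-125*np.cos(a)).round(1),224.6) for a in(.5,.3,.2,.1,.05,0,-.02)])"
```

```text
t 13.7 at [ 512.2 -153.   227. ] yaw 1.848 q [-0.43  0.57  1.72 -0.    0.85 -0.71]
(np.float64(512.2), np.float64(-151.6), 224.6) -> [1.4 0.3 2.4] | 3 turn 0
(np.float64(488.2), np.float64(-158.4), 224.6) -> [  1.4 -24.6   2.2] | 25 turn 0
(np.float64(475.8), np.float64(-160.0), 224.6) -> [  3.3 -37.    2.2] | 37 turn 0
(np.float64(463.3), np.float64(-160.3), 224.6) -> [  6.4 -49.1   2.1] | 50 turn 0
(np.float64(457.1), np.float64(-160.0), 224.6) -> [  8.4 -55.    2.1] | 56 turn 0
(np.float64(450.9), np.float64(-159.4), 224.6) -> [ 10.7 -60.8   2. ] | 62 turn 0
(np.float64(448.4), np.float64(-159.1), 224.6) -> [ 11.6 -63.1   2. ] | 64 turn 0
```

Call:
shift_gripper(
  ticks=[
    {"jaw":0, "dy":-12},
    {"jaw":0, "dy":-24},
    {"jaw":0, "dx":2, "dy":-37},
    {"jaw":0, "dx":3.5, "dy":-43},
    {"jaw":0, "dx":5, "dy":-49},
  ],
)

```text
time: 14.32
tool_pos: [463.2, -160.1, 226.9]
tcp_rot: [3.139, 0.002, 1.849]
contact_force: [14.7, -0.7, -2.6]
grip_width: 17.3
finger_force: 30.0
```

Call:
shift_gripper(
  ticks=[
    {"jaw":0, "dx":1, "dy":-3},
    {"jaw":0, "dx":2, "dy":-6},
    {"jaw":0, "dx":3, "dy":-9},
    {"jaw":0, "dx":4, "dy":-12},
  ],
)

```text
time: 14.82
tool_pos: [450.6, -159.2, 226.9]
tcp_rot: [3.14, 0.001, 1.85]
contact_force: [11.6, -0.3, -2.8]
grip_width: 17.3
finger_force: 30.0
```

```bash
python3 -c "
from h import *
go(*[(*tray(125*np.sin(a),75-125*np.cos(a)).round(1),224.6) for a in(.1,.05,0,-.02)])"
```

```text
t 14.82 at [ 450.6 -159.2  226.9] yaw 1.85 q [-0.5   0.49  1.87  0.    0.78 -0.78]
(np.float64(463.3), np.float64(-160.3), 224.6) -> [-4.6 11.9  2.3] | 13 turn 0
(np.float64(457.1), np.float64(-160.0), 224.6) -> [-2.6  6.1  2.3] | 7 turn 0
(np.float64(450.9), np.float64(-159.4), 224.6) -> [-0.3  0.3  2.3] | 2 turn 0
(np.float64(448.4), np.float64(-159.1), 224.6) -> [ 0.7 -2.   2.3] | 3 turn 0
```

Call:
shift_gripper(
  ticks=[
    {"jaw":0, "dx":0.4, "dy":-1.2},
    {"jaw":0, "dx":0.4, "dy":-1.2},
  ],
)

```text
time: 15.08
tool_pos: [450.2, -159.1, 226.9]
tcp_rot: [3.137, 0.002, 1.849]
contact_force: [9.6, -1.0, -4.4]
grip_width: 17.0
finger_force: 30.0
```

Call:
shift_gripper(
  ticks=[
    {"jaw":0, "dx":0.4, "dy":-1.2},
    {"jaw":0, "dx":0.4, "dy":-1.2},
  ],
)

```text
time: 15.32
tool_pos: [449.7, -159.1, 227.0]
tcp_rot: [3.135, 0.003, 1.849]
contact_force: [14.7, 0.5, -6.5]
grip_width: 17.1
finger_force: 30.0
```

Call:
shift_gripper(
  ticks=[
    {"jaw":0, "dx":0.7, "dy":-2},
    {"jaw":0, "dx":0.7, "dy":-2},
  ],
)

```text
time: 15.58
tool_pos: [448.8, -159.0, 227.1]
tcp_rot: [3.132, 0.005, 1.849]
contact_force: [22.9, 3.2, -12.6]
grip_width: 17.3
finger_force: 30.0
```

Call:
shift_gripper(
  ticks=[
    {"jaw":40},
    {"jaw":40},
    {"jaw":40, "dz":-50},
    {"jaw":40, "dz":-100},
  ],
)

```text
time: 16.08
tool_pos: [444.5, -158.3, 326.8]
tcp_rot: [-3.138, -0.004, 1.85]
contact_force: [1.1, 0.1, -0.2]
grip_width: 39.9
finger_force: 0.0
```

Call:
shift_gripper(
  ticks=[
    {"jaw":40, "dx":30, "dy":60, "dz":-40},
    {"jaw":40, "dx":60, "dy":120, "dz":-40},
    {"jaw":40, "dx":90, "dy":180, "dz":-40},
  ],
)

```text
time: 16.45
tool_pos: [577.3, -36.9, 366.7]
tcp_rot: [-3.14, -0.0, 1.849]
contact_force: [-0.2, 0.1, -0.2]
grip_width: 40.2
finger_force: 0.0
```

```bash
python3 - <<'E'
from h import *
o=bot.get_obs();print(o["tool_pos"])
S=bot.capture("side");T=bot.capture("top")
for n,c,bx in(("T",T,(275,150,345,210)),("S",S,(235,150,310,210))):
    b=blobs(cv2.bitwise_or(mask(c,(0,150,60),(8,255,255),bx),mask(c,(172,150,60),(179,255,255),bx)),3);print(n,b,[plane(c,x[0],70 if n=="T" else 62).round(1) for x in b])
for a in(0,.03,.1,.2): print(a,tray(125*np.sin(a),75-125*np.cos(a)).round(1))
a=cv2.resize(S["color"][150:210,235:305],None,fx=6,fy=6,interpolation=cv2.INTER_CUBIC)
b=cv2.resize(T["color"][145:210,275:340],None,fx=5.5,fy=5.5,interpolation=cv2.INTER_CUBIC)
q=np.zeros((420,790,3),np.uint8);q[:360,:420]=a;q[:b.shape[0],425:425+b.shape[1]]=b
cv2.imwrite("pics/z5.png",q[:,:,::-1])
E
```

```text
[577.30881531 -36.94596958 366.68518447]
T [(array([324.1 , 185.05]), np.int32(20))] [array([ 449.8, -160.2,   70. ])]
S [(array([274.45, 173.36]), np.int32(11))] [array([ 449.1, -158.2,   62. ])]
0 [ 450.9 -159.4]
0.03 [ 454.6 -159.8]
0.1 [ 463.3 -160.3]
0.2 [ 475.8 -160. ]
```

View pics/z5.png

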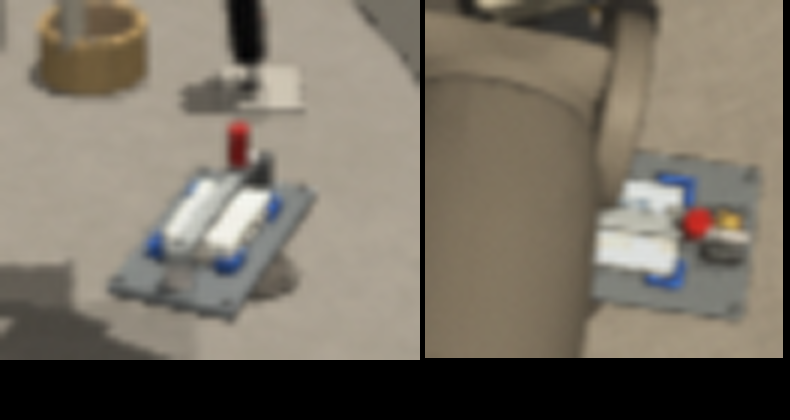

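The knob stays at (449.5,-159), which is angle about 0. The bar lies over the cards past the ball, and the cards sit flat in the guides. Handing in.

```bash
python3 -c "
from plant import bot
print(bot.close_job())"
```

```text
the job is handed in; nothing more can be done
None
```

The job is handed in: the white cards lie flat between the four blue guides, and the keeper bar is shut past the ball catch, where it stayed at about 0 rad after I let go of it. It took about 17 s of robot time and I moved nothing else on the desk; no verdict was shown.

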